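# Set the bench extraction damper

## Robot

A 7-joint arm with a two-finger parallel gripper is mounted at the origin on the work surface. World frame = base frame: x ahead of the robot, y to its left, z up, the work surface at z = 0. Lengths are in m, angles in rad, forces in N, time in s.
With the tool pointing down it reaches from about 0.425 to 0.925 m from the base axis. Payload 6.8 kg.
Tool frame: the origin (TCP) lies at the very end of the fingers, on their centre line; the grasp point (between the pads) lies r.grip_depth behind it (r.grip_depth is the distance from the TCP to the grasp point, in m); z points along the fingers, x is the direction in which the jaws open and shut, and the axes are right-handed (so a half turn about z gives the same grasp; the last joint's range is limited). The gripper opens to 85 mm and grips with 20 to 120 N. Pads are 22 mm wide; open, the fingers measure 114 mm over their backs; the gripper's body (76 mm by 85 mm) begins 54 mm behind the grasp point. The pads swing forward as they close: fully open they stand 13 mm farther back than shut.
Start: joints at [-1.372, 0.477, 0.022, 1.555, -0.011, 1.109, -0.083], TCP at [0.204, 0.643, 0.231] pointing down, gripper open.
Joint ranges: [-2.96, 2.96], [-0.34, 2.1], [-1.41, 1.46], [0.24, 2.44], [-1.37, 4.51], [0.17, 1.92], [-2.96, 2.96]. Speed limits (rad/s): [2.39, 2.39, 3.14, 3.14, 3.14, 3.14, 3.14].

## Interface

Orientations are given as a rotation vector (axis times angle).
In Python, from bench import readout, grab_frame, workorder, r gives the robot as it stands.
- The arm moves only by the shell command python3 -m handwheel 'ROWS' [FORCE]. ROWS is text: rows parted by semicolons, each of 7 numbers parted by spaces: the shift along the tool's x, y, z in mm, then the turn, a rotation vector about the tool's x, y, z in degrees, then the finger opening in mm, from 0 to 85.4. A call has 1 to 12 rows; each row is the pose to reach, as a shift and turn from the pose commanded when the call began, along the tool's axes at that moment; what a row does not reach only later rows make up. A row lasts 1/8 s, in which the tool goes at most 62.5 mm and 10.7 degrees, less where a joint would pass 70% of its speed; a pose out of reach is approached as far as the arm can. A call with a gripper value outside its range is refused whole. The fingers move at their own pace and stop on an object; FORCE is the grip in N (left out, the last holds). Time passes only in rows, so rows that repeat a pose let the fingers close. It gives the time, the measured TCP pose, the force and the opening at its end, in the units of the state.
- readout.get_obs(): the state, without advancing time (a new reading comes with each control period).
- grab_frame(name): name is "scene" or "top" or "wrist"; returns a dict with "pixels" (420x560x3 uint8, red, green, blue), "fx", "fy", "cx", "cy" (pixels), "D" ([k1, k2, p1, p2, k3] as OpenCV has them; the pictures are not rectified), "rvec" (rotation vector, rad) and "tvec" (3), from world to camera coordinates, as OpenCV has them. Camera axes: x right, y down, z forward; pixel columns grow to the right and rows downward; lengths in m; the calibration is good to about 2 mm. A picture is of the moment at which its call begins. There is no depth.
- workorder.hand_in(): hands the job in, once; it reports no verdict.
The state is a dict: "clock": time; "joints": joint angles; "qvel": joint speeds; "tau": joint torques, N m; "tcp_pos": TCP position; "orientation": TCP orientation; "contact_force": force on the tool from outside, world axes, zero at the start; "moment": the same for the moment, N m; "grip_width": finger opening in m.
Only numpy, scipy, OpenCV 4.12 (cv2) and the standard library are available. Lean on these libraries where they do the work, as an engineer would, in place of code of your own. Each camera call takes 0.05 s, during which the arm holds its last target.

## Task

Set the iris damper on the bench's fume-extraction stub: push its lever counter-clockwise (seen from above) right up to the fully open stop, then push it back until its index line points at the long line half way along the scale, to within a quarter of a scale division, and leave it there. Push gently with the fingertips, without clamping or forcing the lever, and leave the other things on the bench where they are.

Things in the scene. Friction and masses are not known exactly. Their poses are not given: they have to be found in the camera images.
- damper: sheet-metal iris damper fixed to the bench on a round stub: flange 176 mm across, flat round housing 172 mm across from 46 to 88 mm high, open spigot 103 mm across above it up to 130 mm. Origin on its vertical axis at bench height; own x points along the long half-way scale line, z up. Rubber-sleeved stop pins (105 mm from the axis, up to 84 mm high) stand just beyond both ends of the scale
- damper_mouth (a point): centre of the damper's open upper mouth, on its axis, 130 mm above the bench; the iris blades are seen inside and open and close with the lever
- half_line (a point): outer end of the long half-way scale line, 86 mm from the damper's axis, 88 mm high. The scale is nine radial black lines 10 degrees apart on the rim of the housing's flat top: the middle one longest (24 mm), the end ones 15 mm, the rest 9 mm. The counter-clockwise end line (damper's +y side) is fully open, the other fully closed
- lever_knob (a point): centre of the upright black round knob (18 mm thick, 78 to 110 mm high) at the lever's end, 140 mm from the damper's axis, 94 mm high. The lever is a flat bar 15 mm wide, 75 to 79 mm high, standing out radially from the rotating ring (182 mm across) in the housing's side; a black index line runs along its middle. Nothing stands under or beside the knob's path
- lever (a joint): angle of ring and lever, rad: 0 at the closed stop (40 degrees clockwise of the damper's x axis), growing counter-clockwise from above; 0.698 in line with the long half-way line; 1.396 at the fully open stop. One scale division is 0.175. A steady drag of about 2 N at the knob holds it where it is left, with no spring back. The rubber-sleeved stops give a little
- hose_clamp: bystander: loose steel hose-clamp band lying flat, 112 mm across, 13 mm high; origin at its centre on the bench
- spray_can: bystander: upright spray can 57 mm in diameter, 150 mm tall; origin at the centre of its foot
- carton: bystander: small closed cardboard carton 75 x 110 x 55 mm high; origin at the centre of its underside
- screwdriver: bystander: screwdriver lying on the bench, about 200 mm long, handle 26 mm thick; origin at the middle of its length, on the bench

How it is judged:
By the outcome, as a careful person would: the job done as asked, in the order asked, and still so for the second after the job is handed in, with the robot touching nothing.
It also fails if it takes over 59 s, if anything falls off the work surface, if the arm or the gripper's body presses on something with over 40 N, if the wrist force passes 120 N, or if a joint passes its speed limit or range.

## Working session

There is one attempt and no reset: what is moved stays moved. The work goes in short steps, Python scripts to look and compute and a shell command to move; the robot and the scene stay as the last step left them, time stands still between calls to the robot, and variables do not carry over. Pictures are saved under pics/ and viewed, and the job is handed in when it is done.

```bash
ls; mkdir -p pics
python3 - <<'E'
from bench import readout, grab_frame, r
import cv2
print(readout.get_obs(), r.grip_depth)
for n in ["scene","top","wrist"]:
    f=grab_frame(n); cv2.imwrite(f"pics/{n}0.png",f["pixels"][:,:,::-1])
    print(n,{k:v for k,v in f.items() if k!="pixels"})
E
```

```text
pics
{'clock': 0.0, 'joints': array([-1.37208886,  0.47776621,  0.02232835,  1.5564395 , -0.01153203,
        1.10928853, -0.08314871]), 'qvel': array([-0.00098905,  0.0001867 , -0.00153004, -0.0008214 , -0.00211862,
        0.00117574, -0.00040892]), 'tau': array([-6.05733239e-04, -5.96450937e+01,  1.60791378e+00, -2.81195766e+01,
        1.25394834e-02,  9.42793937e-03, -3.56890155e-05]), 'tcp_pos': array([0.20368309, 0.6429252 , 0.23035325]), 'orientation': array([ 2.53391768e+00,  1.85520766e+00, -2.15460072e-03]), 'contact_force': array([-0.23186382,  0.06931113, -0.06481858]), 'moment': array([-0.00625607,  0.01305238,  0.0555374 ]), 'grip_width': 0.0852764277945952} 0.0187
scene {'fx': 425.057557891801, 'fy': 425.057557891801, 'cx': 275.8929474133341, 'cy': 216.63988565176507, 'D': array([-0.03465386,  0.        ,  0.        ,  0.        ,  0.        ]), 'rvec': array([ 1.67517448,  1.96472319, -0.73824466]), 'tvec': array([-0.0146311 , -0.38952113,  1.41476318])}
top {'fx': 435.07493520574707, 'fy': 435.07493520574707, 'cx': 278.7194881200846, 'cy': 210.03212054593652, 'D': array([0.01624613, 0.        , 0.        , 0.        , 0.        ]), 'rvec': array([ 2.15461859, -2.16054528,  0.20323737]), 'tvec': array([0.0702924 , 0.61027345, 0.85583634])}
wrist {'fx': 344.3931069465362, 'fy': 344.3931069465362, 'cx': 283.4418911172107, 'cy': 201.57554069478368, 'D': array([-0.08640607,  0.        ,  0.        ,  0.        ,  0.        ]), 'rvec': array([-2.34312393, -1.71522039, -0.24084996]), 'tvec': array([-0.67490027, -0.03620399,  0.37864842])}
```

View pics/scene0.png

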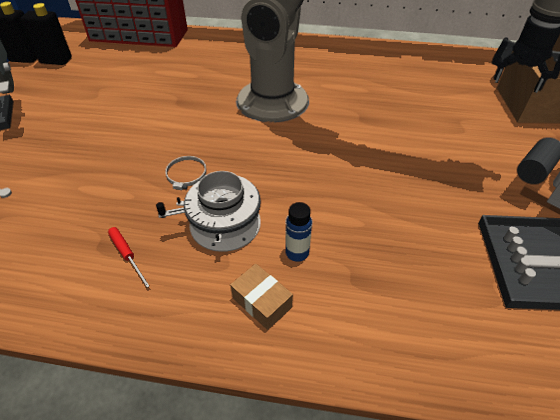

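View pics/top0.png

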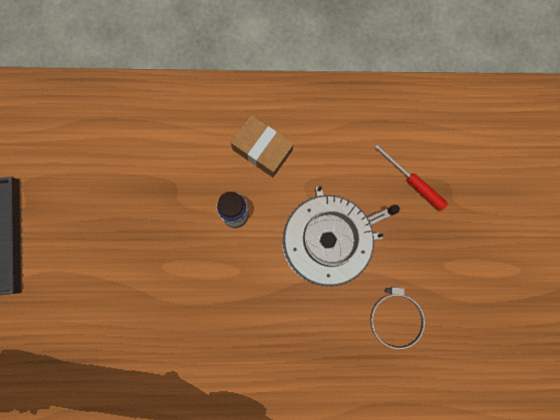

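View pics/wrist0.png

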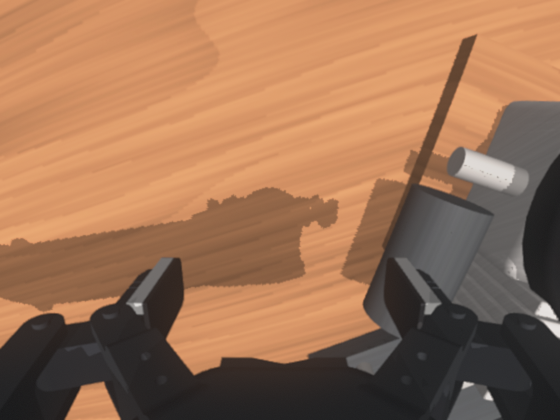

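The scene view shows the damper at about (222,205) with the knob at its left (161,210), and the can, carton, screwdriver and clamp around it. In the top view the damper is at (328,240), the knob at (394,210), and the stop pins near (319,190) and (380,237). Next I'll measure these.

```bash
cat > h.py <<'E'
import numpy as np, cv2
from bench import readout, grab_frame, r
def cam(f):
    K=np.array([[f["fx"],0,f["cx"]],[0,f["fy"],f["cy"]],[0,0,1]]); R=cv2.Rodrigues(np.array(f["rvec"]))[0]
    return K,np.array(f["D"],float),R,np.array(f["tvec"],float)
def onplane(f,uv,z):
    K,D,R,t=cam(f); p=cv2.undistortPoints(np.array(uv,float).reshape(-1,1,2),K,D)[:,0]
    d=np.c_[p,np.ones(len(p))]@R; c=-R.T@t
    return c+d*((z-c[2])/d[:,2])[:,None]
def proj(f,P):
    K,D,R,t=cam(f); return cv2.projectPoints(np.array(P,float).reshape(-1,1,3),R,t,K,D)[0][:,0]
def rectify(f,z,x0,x1,y0,y1,s):  # top-down picture of plane z: rows = x descending, cols = y descending ; s m/pixel
    xs=np.arange(x1,x0,-s); ys=np.arange(y1,y0,-s)
    X,Y=np.meshgrid(xs,ys,indexing='ij'); uv=proj(f,np.c_[X.ravel(),Y.ravel(),np.full(X.size,z)]).astype(np.float32)
    return cv2.remap(f["pixels"][:,:,::-1].copy(),uv[:,0].reshape(X.shape),uv[:,1].reshape(X.shape),cv2.INTER_CUBIC)
E
python3 - <<'E'
from h import *
f=grab_frame("top")
K,D,R,t=cam(f); print("campos",-R.T@t)
for n,uv,z in [("mouth",(331,239),.13),("knobtop",(394,209),.11),("can",(232,206),.15),("carton",(262,145),.055),("sd",(412,178),.013),("clamp",(398,320),.01)]:
    print(n,onplane(f,[uv],z)[0].round(3))
hsv=cv2.cvtColor(f["pixels"],cv2.COLOR_RGB2HSV)
m=((hsv[...,1]<45)&(hsv[...,2]>120)).astype(np.uint8)*255
m[:, :270]=0; m[:,386:]=0; m[:180]=0;m[300:]=0
cv2.imwrite("pics/m.png",cv2.resize(m[170:310,260:420],None,fx=4,fy=4))
cv2.imwrite("pics/topz.png",cv2.resize(f["pixels"][170:310,260:430,::-1],None,fx=4,fy=4,interpolation=cv2.INTER_CUBIC))
E
```

```text
campos [0.4730411  0.10012051 0.93596931]
mouth [ 0.543 -0.026  0.13 ]
knobtop [ 0.603 -0.153  0.11 ]
can [0.602 0.158 0.15 ]
carton [0.747 0.103 0.055]
sd [ 0.687 -0.225  0.013]
clamp [ 0.384 -0.181  0.01 ]
```

View pics/topz.png

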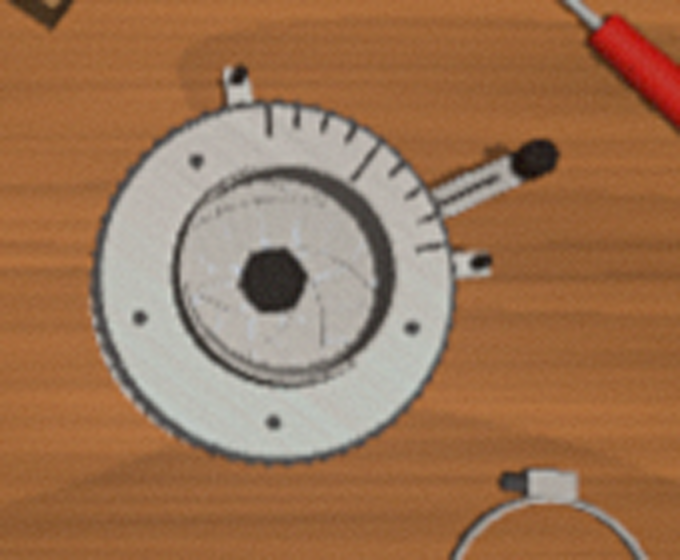

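View pics/m.png

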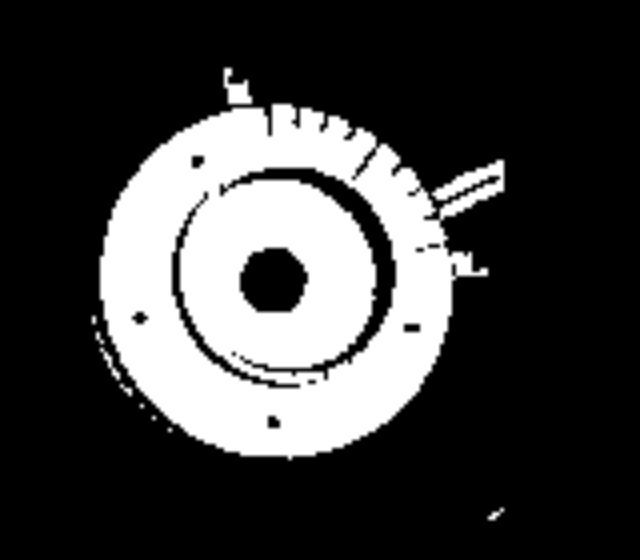

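The rim, all nine scale lines, the index line on the lever and both pins are clear. I'll fit the rim and unwrap the scale and the lever about it.

```bash
cat >> h.py <<'E'
def rimcentre(f, guess=(0.543,-0.026)):
    hsv=cv2.cvtColor(f["pixels"],cv2.COLOR_RGB2HSV)
    m=((hsv[...,1]<60)&(hsv[...,2]>110)).astype(np.uint8)*255
    pts=np.argwhere(cv2.Canny(m,50,150)>0)[:,::-1]
    P=onplane(f,pts,.088)[:,:2]; c=np.array(guess)
    for w in (.012,.006,.003,.003):
        d=np.linalg.norm(P-c,axis=1); Q=P[abs(d-.0855)<w]
        A=np.c_[2*Q,np.ones(len(Q))]; s=np.linalg.lstsq(A,(Q**2).sum(1),rcond=None)[0]; c=s[:2]; R=np.sqrt(s[2]+c@c)
    return c,R,len(Q)
def darkness(f,c,z,r0,r1,angs):
    # mean brightness along radial segments
    rr=np.linspace(r0,r1,12); A,RR=np.meshgrid(angs,rr,indexing='ij')
    P=np.c_[(c[0]+RR*np.cos(A)).ravel(),(c[1]+RR*np.sin(A)).ravel(),np.full(A.size,z)]
    uv=proj(f,P).astype(np.float32); g=cv2.cvtColor(f["pixels"],cv2.COLOR_RGB2GRAY)
    return cv2.remap(g,uv[:,0].reshape(A.shape),uv[:,1].reshape(A.shape),cv2.INTER_LINEAR).mean(1)
E
python3 - <<'E'
from h import *
from scipy.signal import find_peaks
f=grab_frame("top")
c,R,n=rimcentre(f); print("rim",c,R,n)
K,D,Rm,t=cam(f); print(readout.get_obs()["clock"])
a=np.radians(np.arange(-100,40,.25))
b=darkness(f,c,.088,.078,.084,a); p,_=find_peaks(-b,prominence=15); print("scale",[(round(np.degrees(a[i]),2),int(b[i])) for i in p])
b=darkness(f,c,.088,.064,.069,a); p,_=find_peaks(-b,prominence=15); print("long",[(round(np.degrees(a[i]),2),int(b[i])) for i in p])
b=darkness(f,c,.079,.1,.122,a); p,_=find_peaks(-b,prominence=10); print("lever",[(round(np.degrees(a[i]),2),int(b[i])) for i in p])
# scene knob check
g=grab_frame("scene"); cv2.imwrite("pics/scz.png",cv2.resize(g["pixels"][150:270,90:330,::-1],None,fx=3.3,fy=3.3,interpolation=cv2.INTER_CUBIC))
print(rimcentre(g,c))
E
```

```text
rim [ 0.54559636 -0.02720137] 0.08630511980253477 275
0.25
scale [(np.float64(-78.25), 103), (np.float64(-68.5), 115), (np.float64(-58.5), 106), (np.float64(-48.25), 102), (np.float64(-38.25), 101), (np.float64(-28.5), 98), (np.float64(-18.5), 98), (np.float64(-9.0), 87), (np.float64(0.75), 85)]
long [(np.float64(-38.5), 99), (np.float64(33.5), 127)]
lever [(np.float64(-90.25), 106), (np.float64(-84.75), 76), (np.float64(-65.5), 88), (np.float64(-60.25), 81), (np.float64(8.25), 85), (np.float64(13.75), 99)]
(array([ 0.54757741, -0.02539666]), np.float64(0.086241500918998), 176)
```

View pics/scz.png

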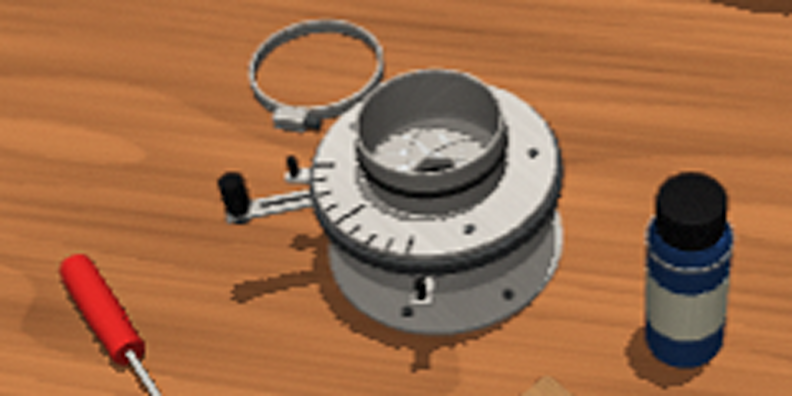

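Rim fits from the two cameras: top (0.5456,-0.0272) with R 86.3 mm, scene (0.5476,-0.0254) with R 86.2 mm. They agree to 2.7 mm and match the 86 mm size. The nine lines run from -78.3° to +0.8° with the long one at -38.4°. Next I'll confirm the lever angle and work out the approach, which straddles the knob with the fingers held half open.

```bash
cat >> h.py <<'E'
C=np.array([0.5466,-0.0263])
from scipy.spatial.transform import Rotation as Ro
def toolrel(target, heading_deg):
    o=readout.get_obs(); R=Ro.from_rotvec(o["orientation"]); h=np.radians(heading_deg)
    T=Ro.from_matrix(np.array([[np.cos(h),np.sin(h),0],[np.sin(h),-np.cos(h),0],[0,0,-1]]).T.T)
    return R.inv().apply(np.array(target)-o["tcp_pos"])*1000,(R.inv()*T).as_rotvec(degrees=True)
E
python3 - <<'E'
from h import *
f=grab_frame("top"); c,_,_=rimcentre(f)
a=np.radians(np.arange(-74,-52,1)); b=darkness(f,c,.079,.1,.122,a); print(list(zip(np.degrees(a).round(),b.astype(int))))
g=cv2.cvtColor(f["pixels"],cv2.COLOR_RGB2GRAY); m=(g<50).astype(np.uint8); n,l,s,ce=cv2.connectedComponentsWithStats(m)
for i in range(1,n):
    if 380<ce[i][0]<405 and 195<ce[i][1]<222:
        P=onplane(f,[ce[i]],.1)[0]; d=P[:2]-c; print(s[i],ce[i],P,np.hypot(*d),np.degrees(np.arctan2(d[1],d[0])))
for lev in (-65.5,):
    t=np.radians(lev); p=C+.14*np.array([np.cos(t),np.sin(t)]); print(p,toolrel([*p,.22],lev+90))
    print(readout.get_obs()["tcp_pos"], Ro.from_rotvec(readout.get_obs()["orientation"]).as_matrix().round(3))
E
```

```text
[(np.float64(-74.0), np.int64(108)), (np.float64(-73.0), np.int64(108)), (np.float64(-72.0), np.int64(107)), (np.float64(-71.0), np.int64(106)), (np.float64(-70.0), np.int64(117)), (np.float64(-69.0), np.int64(148)), (np.float64(-68.0), np.int64(168)), (np.float64(-67.0), np.int64(152)), (np.float64(-66.0), np.int64(102)), (np.float64(-65.0), np.int64(100)), (np.float64(-64.0), np.int64(149)), (np.float64(-63.0), np.int64(164)), (np.float64(-62.0), np.int64(137)), (np.float64(-61.0), np.int64(93)), (np.float64(-60.0), np.int64(84)), (np.float64(-59.0), np.int64(99)), (np.float64(-58.0), np.int64(109)), (np.float64(-57.0), np.int64(113)), (np.float64(-56.0), np.int64(111)), (np.float64(-55.0), np.int64(111)), (np.float64(-54.0), np.int64(110)), (np.float64(-53.0), np.int64(111))]
[388 205  11  10  81] [393.19753086 209.34567901] [ 0.60341765 -0.15417592  0.1       ] 0.1395392830311841 -65.51684866122976
[ 0.60465705 -0.15369458] (array([-638.8333493 ,  622.8282077 ,   11.32903295]), array([9.82874271e-03, 1.88224794e-02, 4.79241325e+01]))
[0.20381219 0.64339505 0.23108546] [[ 0.302  0.953 -0.   ]
 [ 0.953 -0.302 -0.   ]
 [-0.     0.    -1.   ]]
```

The index line and the knob both give -65.5°, and the knob radius of 139.5 mm matches the stated 140. I'll travel at height to a point above the knob.

```bash
python3 -m handwheel '-20 20 0 0 0 2 85; -65 63 0 0 0 5 80; -110 108 0 0 0 9 70; -155 152 0 0 0 13 60; -200 196 0 0 0 17 50; -245 240 0 0 0 21 45; -290 284 0 0 0 25 45; -335 328 0 0 0 29 45; -380 371 0 0 0 32 45; -420 410 0 0 0 34 45; -450 440 0 0 0 36 45; -460 450 0 0 0 36 45'
python3 - <<'E'
from h import *
print(toolrel([.6046,-.1537,.16],24.5), readout.get_obs()["joints"].round(3))
E
```

```text
clock: 1.85
tcp_pos: [0.4948, 0.0663, 0.2316]
orientation: [2.986, 0.975, 0.001]
contact_force: [0.3, 0.4, 0.1]
grip_width: 0.0447
(array([-41.23651955, 242.34947098,  71.78053814]), array([ 0.04382844, -0.03118628, 11.66639022])) [-0.652  0.19   0.452  1.992 -0.099  0.98   0.479]
```

```bash
python3 -m handwheel '-3 20 0 0 0 2 45; -10 60 0 0 0 4 45; -18 105 0 0 0 6 45; -25 150 0 0 0 8 45; -33 195 0 0 0 10 45; -39 228 10 0 0 11.7 45; -41 242 25 0 0 11.7 45; -41 242 40 0 0 11.7 45; -41 242 55 0 0 11.7 45; -41 242 55 0 0 11.7 45'
python3 - <<'E'
from h import *
print(toolrel([.6046,-.1537,.09],24.5), readout.get_obs()["joints"].round(3))
f=grab_frame("wrist"); cv2.imwrite("pics/w1.png",f["pixels"][:,:,::-1])
f=grab_frame("top"); cv2.imwrite("pics/t1.png",f["pixels"][:,:,::-1])
f=grab_frame("scene"); cv2.imwrite("pics/s1.png",cv2.resize(f["pixels"][80:300,60:360,::-1],None,fx=2.6,fy=2.6))
E
```

```text
clock: 3.1
tcp_pos: [0.6035, -0.148, 0.1746]
orientation: [-3.066, -0.675, 0.004]
contact_force: [-0.3, 0.8, 0.2]
grip_width: 0.0449
(array([-1.14856074,  5.85231395, 84.59056266]), array([-0.14078899,  0.13449204,  0.3429651 ])) [-0.251  0.492  0.534  1.77  -0.298  0.964  0.838]
```

View pics/w1.png

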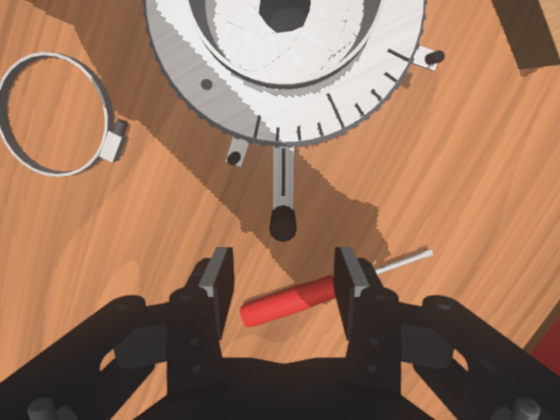

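View pics/s1.png

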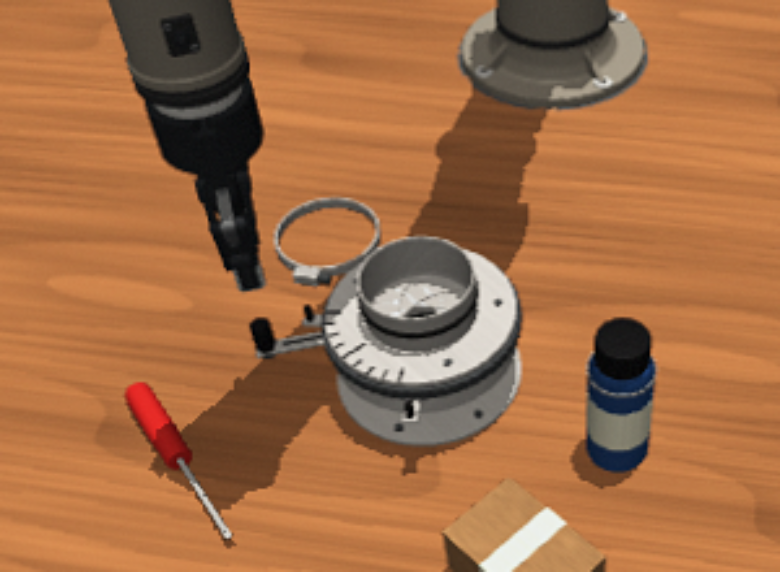

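The wrist view shows the knob centred between the open fingers: knob at (283,225), pads at about x=220 and x=345, with the index line and scale also in view. I'll lower around it.

```bash
python3 -m handwheel '0 4 15 0 0 0.3 45; -1 6 35 0 0 0.3 45; -1 6 55 0 0 0.3 45; -1 6 72 0 0 0.3 45; -1 6 82 0 0 0.3 45; -1 6 87 0 0 0.3 45; -1 6 87 0 0 0.3 45'
python3 - <<'E'
from h import *
print(toolrel([.6046,-.1537,.087],24.5), readout.get_obs()["contact_force"])
f=grab_frame("wrist"); cv2.imwrite("pics/w2.png",f["pixels"][:,:,::-1])
f=grab_frame("scene"); cv2.imwrite("pics/s2.png",cv2.resize(f["pixels"][140:260,110:300,::-1],None,fx=4,fy=4))
E
```

```text
clock: 4.12
tcp_pos: [0.6063, -0.156, 0.0892]
orientation: [3.07, 0.664, 0.0]
contact_force: [0.4, -0.0, 0.9]
grip_width: 0.0448
(array([-0.60300153, -2.75039079,  2.24895331]), array([ 0.00362338, -0.00046367, -0.08023138])) [ 0.37879956 -0.03391146  0.8594754 ]
```

View pics/w2.png

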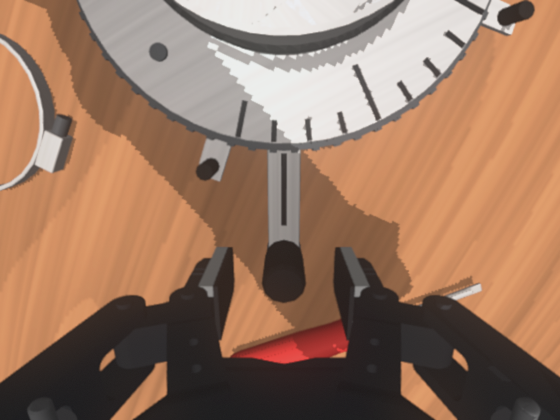

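View pics/s2.png

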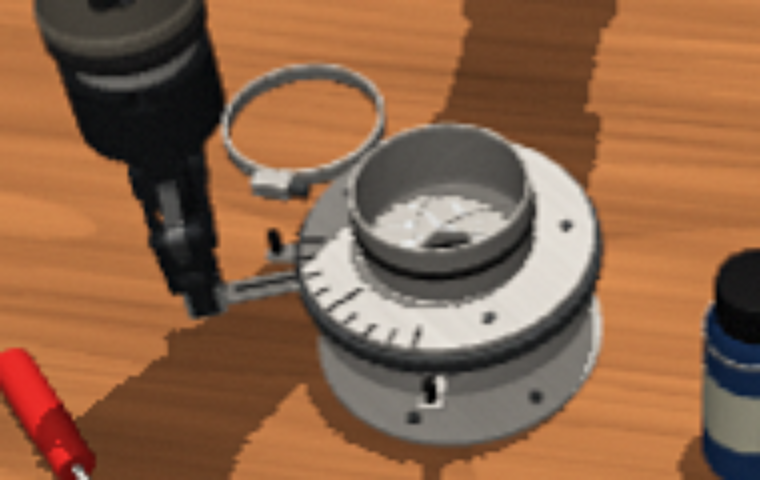

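The knob at (284,270) sits between the pads with both clear and no contact. I'll push counter-clockwise along the arc with the left pad, turning with the lever.

```bash
python3 -m handwheel '5 0 2 0 0 0 45; 9 0 2 0 0 0 45; 12 0 2 0 0 0 45; 14 0 2 0 0 0 45; 20 -0.7 2 0 0 -2.5 45; 26 -1.8 2 0 0 -5 45; 32 -3 2 0 0 -7.5 45; 38 -4.6 2 0 0 -10 45; 44 -6.4 2 0 0 -12.5 45; 50 -8.5 2 0 0 -15 45; 56 -10.8 2 0 0 -17.5 45; 61.7 -13.4 2 0 0 -20 45'
python3 - <<'E'
from h import *
o=readout.get_obs(); R=Ro.from_rotvec(o["orientation"]); d=o["tcp_pos"][:2]-C
print(R.inv().apply(o["contact_force"]), "rad",np.hypot(*d),"ang",np.degrees(np.arctan2(d[1],d[0])),"head",np.degrees(np.arctan2(*R.as_matrix()[[1,0],0])))
f=grab_frame("wrist"); cv2.imwrite("pics/w3.png",f["pixels"][:,:,::-1])
E
```

```text
clock: 5.72
tcp_pos: [0.6572, -0.1179, 0.0873]
orientation: [2.907, 1.192, 0.0]
contact_force: [-1.5, -1.8, -0.7]
grip_width: 0.0446
[-2.30690459  0.22963573  0.66665706] rad 0.14358806376684566 ang -39.65291151696006 head 44.58688179056017
```

View pics/w3.png

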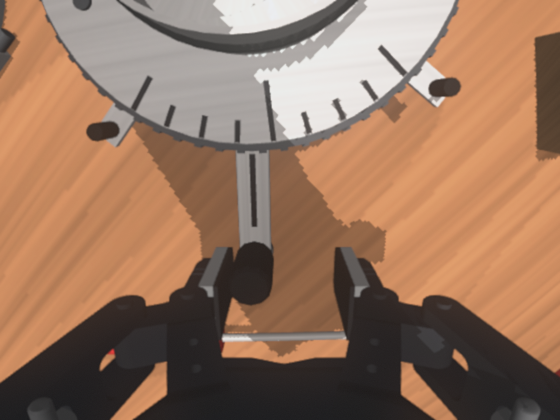

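The pad pushes at 2.3 N, matching the stated drag. The lever points about one third of a division short of the long line. I'll continue.

```bash
python3 -m handwheel '6.2 -0.7 0 0 0 -2.5 45; 12.4 -1.7 0 0 0 -5 45; 18.5 -3 0 0 0 -7.5 45; 24.6 -4.6 0 0 0 -10 45; 30.6 -6.4 0 0 0 -12.5 45; 36.5 -8.4 0 0 0 -15 45; 42.4 -10.8 0 0 0 -17.5 45; 48 -13.3 0 0 0 -20 45; 53.7 -16.2 0 0 0 -22.5 45; 59 -19.2 0 0 0 -25 45; 64.5 -22.5 0 0 0 -27.5 45; 69.7 -26 0 0 0 -30 45'
cat >> h.py <<'E'
def st(name=None):
    o=readout.get_obs(); R=Ro.from_rotvec(o["orientation"]); d=o["tcp_pos"][:2]-C
    print("Ftool",R.inv().apply(o["contact_force"]).round(2), "rad",np.hypot(*d).round(4),"ang",np.degrees(np.arctan2(d[1],d[0])).round(2),"head",np.degrees(np.arctan2(*R.as_matrix()[[1,0],0])).round(2),"z",o["tcp_pos"][2].round(4),"j",o["joints"].round(2))
    if name:
        f=grab_frame("wrist"); cv2.imwrite(f"pics/{name}.png",f["pixels"][:,:,::-1])
E
python3 -c "from h import *; st('w4')"
```

```text
clock: 7.28
tcp_pos: [0.6885, -0.0504, 0.0872]
orientation: [-2.499, -1.903, 0.0]
contact_force: [-1.9, -1.8, 0.0]
grip_width: 0.045
Ftool [-2.18 -1.34 -0.04] rad 0.1439 ang -9.65 head 74.59 z 0.0872 j [-0.19  0.66  0.25  1.64 -0.2   0.87  1.44]
```

View pics/w4.png

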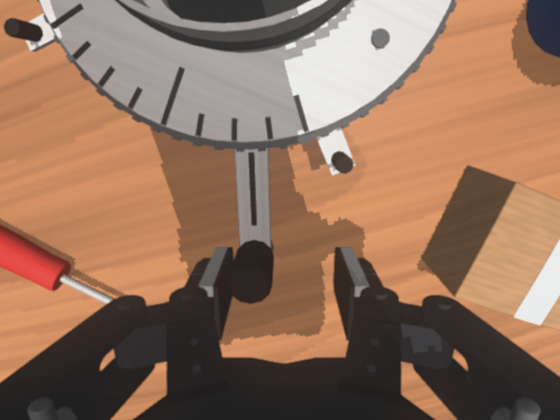

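The lever is about 1.5 divisions from the open line, with the open stop pin at (342,160) clear of the fingers. I'll go 13° more and then creep.

```bash
python3 -m handwheel '5 -0.6 0 0 0 -2 45; 9.9 -1.3 0 0 0 -4 45; 14.9 -2.2 0 0 0 -6 45; 19.8 -3.3 0 0 0 -8 45; 24.6 -4.6 0 0 0 -10 45; 28 -5.6 0 0 0 -11.5 45; 30.6 -6.4 0 0 0 -12.5 45; 31.8 -6.8 0 0 0 -13 45'
python3 -c "from h import *; st('w5')"
```

```text
clock: 8.32
tcp_pos: [0.6904, -0.0182, 0.0873]
orientation: [2.27, 2.172, 0.0]
contact_force: [-1.3, -2.9, -0.5]
grip_width: 0.0448
Ftool [-3.   -1.22  0.53] rad 0.1441 ang 3.24 head 87.46 z 0.0873 j [-0.19  0.65  0.19  1.63 -0.15  0.87  1.58]
```

View pics/w5.png

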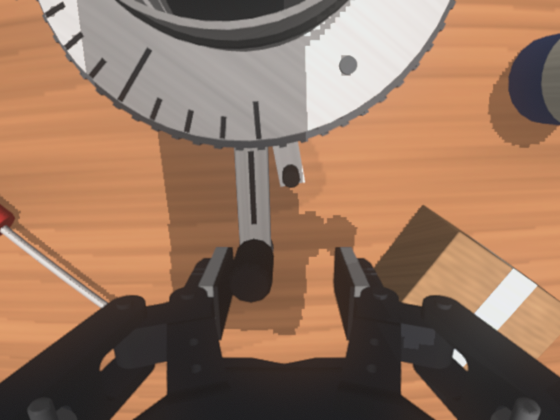

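```bash
python3 -m handwheel '1.2 -0.1 0 0 0 -0.5 45; 2.5 -0.3 0 0 0 -1 45; 3.7 -0.4 0 0 0 -1.5 45; 5 -0.6 0 0 0 -2 45; 6.2 -0.7 0 0 0 -2.5 45'
python3 -c "from h import *; st()"
```

```text
clock: 9.0
tcp_pos: [0.69, -0.0121, 0.0873]
orientation: [-2.222, -2.22, -0.0]
contact_force: [-1.4, -1.8, -0.5]
grip_width: 0.0452
Ftool [-1.78 -1.39  0.52] rad 0.1441 ang 5.67 head 89.95 z 0.0873 j [-0.2   0.65  0.18  1.64 -0.14  0.87  1.61]
```

```bash
python3 -m handwheel '1 -0.1 0 0 0 -0.4 45; 2 -0.2 0 0 0 -0.8 45; 2 -0.2 0 0 0 -0.8 45'
python3 -c "from h import *; st('w6')"
```

```text
clock: 9.38
tcp_pos: [0.6897, -0.0107, 0.0873]
orientation: [2.208, 2.235, -0.001]
contact_force: [-2.3, -3.3, 0.6]
grip_width: 0.045
Ftool [-3.28 -2.39 -0.56] rad 0.144 ang 6.2 head 90.7 z 0.0873 j [-0.2   0.65  0.18  1.64 -0.14  0.86  1.62]
```

View pics/w6.png

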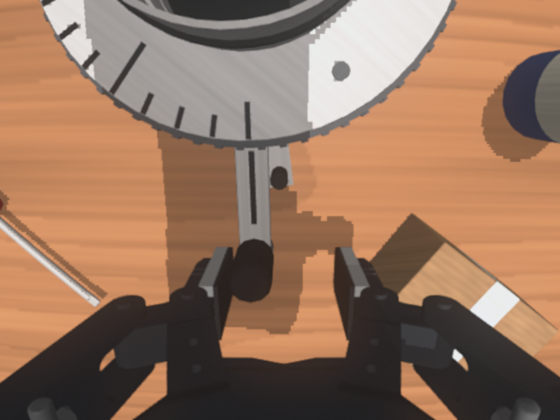

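The index is at the open line and the bar is about touching the pin at (280,178). The force is barely rising, so I'll creep on.

```bash
python3 -m handwheel '0.5 0 0 0 0 -0.2 45; 1 -0.1 0 0 0 -0.4 45; 1 -0.1 0 0 0 -0.4 45'
python3 -c "from h import *; st()"
```

```text
clock: 9.8
tcp_pos: [0.6896, -0.0107, 0.0873]
orientation: [2.2, 2.241, -0.002]
contact_force: [-1.6, -6.5, 0.2]
grip_width: 0.0449
Ftool [-6.43 -1.71 -0.18] rad 0.1438 ang 6.23 head 91.07 z 0.0873 j [-0.2   0.65  0.18  1.64 -0.14  0.86  1.62]
```

```bash
python3 -m handwheel '0.5 0 0 0 0 -0.2 45; 1 -0.1 0 0 0 -0.4 45; 1 -0.1 0 0 0 -0.4 45'
python3 -c "from h import *; st('w7')"
```

```text
clock: 10.18
tcp_pos: [0.6895, -0.0106, 0.0873]
orientation: [2.192, 2.248, -0.003]
contact_force: [-2.8, -7.0, -0.1]
grip_width: 0.0449
Ftool [-6.91 -2.96  0.11] rad 0.1437 ang 6.26 head 91.43 z 0.0873 j [-0.2   0.65  0.17  1.64 -0.14  0.86  1.63]
```

View pics/w7.png

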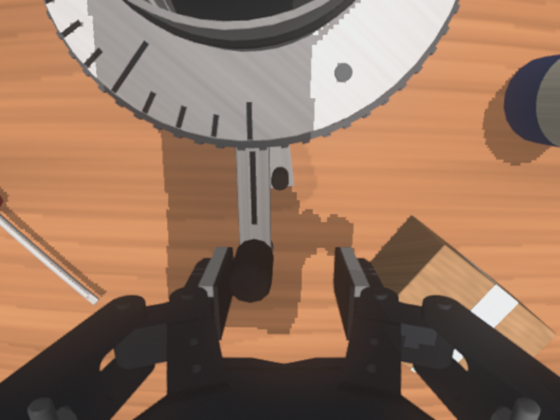

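```bash
cat >> h.py <<'E'
from scipy.signal import find_peaks
def meas(f,c,lo,hi):
    a=np.radians(np.arange(lo,hi,.1))
    for nm,z,r0,r1,pr in (("scale",.088,.079,.084,15),("index",.079,.1,.122,25)):
        b=darkness(f,c,z,r0,r1,a); p,q=find_peaks(-b,prominence=pr); print(nm,[(round(float(np.degrees(a[i])),1),int(b[i])) for i in p])
E
python3 - <<'E'
from h import *
f=grab_frame("wrist"); meas(f,C,-50,15)
print(rimcentre(f,C))
E
```

```text
scale [(-47.9, 60), (-47.6, 60), (-37.9, 54), (-28.3, 63), (-18.6, 63), (-9.1, 61), (0.9, 56)]
index [(-3.6, 103), (0.9, 48), (7.0, 84)]
(array([ 0.55022449, -0.0260569 ]), np.float64(0.08606944015180285), 838)
```

Stop confirmed: the TCP stalled while the command advanced 2 mm, the force rose from about 2–3 N to 7 N, and the index (0.9°) coincides with the open line (0.9°). I'll back off so the other pad comes up to the knob.

```bash
python3 -m handwheel '-4 0 0 0 0 0 45; -10 0 0 0 0 0 45; -16 0 0 0 0 0 45; -21 0 0 0 0 0 45; -25 0 0 0 0 0 45; -25 0 0 0 0 0 45'
python3 - <<'E'
from h import *
st('w8')
f=grab_frame("wrist"); meas(f,C,-50,15)
E
```

```text
clock: 11.02
tcp_pos: [0.6902, -0.0337, 0.0873]
orientation: [2.193, 2.25, -0.0]
contact_force: [1.1, 0.1, -0.2]
grip_width: 0.0451
Ftool [0.05 1.09 0.18] rad 0.1438 ang -2.94 head 91.48 z 0.0873 j [-0.16  0.65  0.17  1.63 -0.14  0.87  1.66]
scale [(-48.0, 61), (-38.2, 57), (-28.6, 65), (-18.8, 64), (-9.1, 64), (0.6, 63)]
index [(-10.9, 104), (0.8, 51), (6.9, 120)]
```

View pics/w8.png

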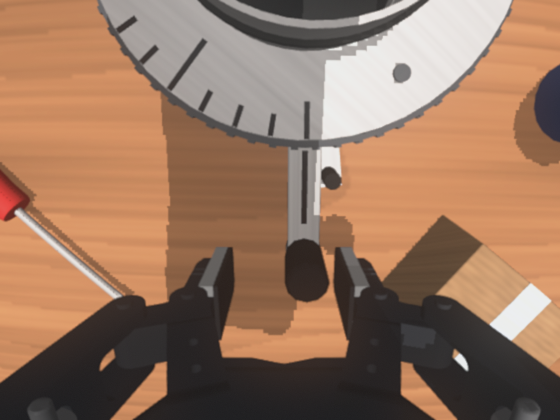

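The lever stays at the stop unaided (index 0.8° against line 0.6°) and the right pad is about 3 mm from the knob. Now I'll push clockwise.

```bash
python3 -m handwheel '-1.5 0 0 0 0 0 45; -2.8 0 0 0 0 0 45; -5.5 -0.3 0 0 0 1 45; -9 -0.7 0 0 0 2.5 45; -15.3 -1.7 0 0 0 5 45; -21.4 -3 0 0 0 7.5 45; -27.5 -4.5 0 0 0 10 45; -33.5 -6.3 0 0 0 12.5 45; -39.5 -8.4 0 0 0 15 45; -45.3 -10.7 0 0 0 17.5 45; -51 -13.3 0 0 0 20 45'
python3 - <<'E'
from h import *
st('w9')
f=grab_frame("wrist"); meas(f,C,-60,5)
E
```

```text
clock: 12.5
tcp_pos: [0.6784, -0.085, 0.0875]
orientation: [2.552, 1.832, 0.001]
contact_force: [2.9, 2.5, -0.7]
grip_width: 0.0449
Ftool [3.29 1.9  0.72] rad 0.1443 ang -23.99 head 71.35 z 0.0875 j [-0.15  0.65  0.26  1.66 -0.21  0.86  1.45]
scale [(-57.3, 63), (-47.9, 64), (-38.0, 58), (-28.5, 70), (-19.0, 94), (-9.1, 89), (0.7, 85)]
index [(-47.8, 106), (-19.0, 55), (-5.2, 150)]
```

View pics/w9.png

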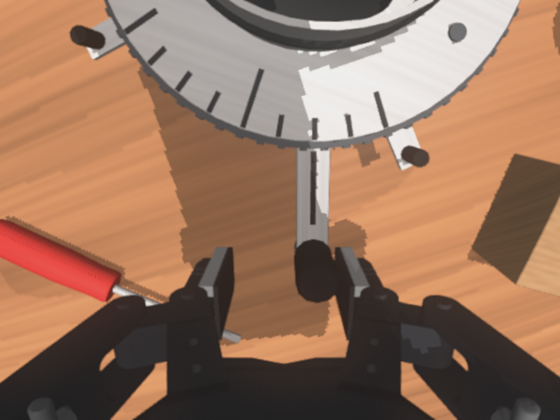

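The index is at -19.0°, right on the second line from the open end, with 19.3° to go. I'll push 16° and then look.

```bash
python3 -m handwheel '-6.3 -0.7 0 0 0 2.5 45; -12.5 -1.7 0 0 0 5 45; -18.6 -3 0 0 0 7.5 45; -24.7 -4.5 0 0 0 10 45; -29.5 -6 0 0 0 12 45; -33.5 -7.3 0 0 0 13.7 45; -37 -8.5 0 0 0 15.1 45; -39 -9.3 0 0 0 16 45; -39 -9.3 0 0 0 16 45'
python3 - <<'E'
from h import *
st('w10')
f=grab_frame("wrist"); meas(f,C,-80,0)
E
```

```text
clock: 13.72
tcp_pos: [0.6568, -0.1189, 0.0872]
orientation: [2.78, 1.463, -0.001]
contact_force: [1.3, 0.9, 0.0]
grip_width: 0.0451
Ftool [ 1.46  0.54 -0.04] rad 0.1439 ang -40.06 head 55.5 z 0.0872 j [-0.15  0.64  0.33  1.7  -0.26  0.84  1.27]
scale [(-76.8, 60), (-67.3, 60), (-67.1, 60), (-57.5, 61), (-47.8, 67), (-38.2, 76), (-28.4, 95), (-18.9, 94), (-9.3, 85)]
index [(-63.4, 102), (-34.4, 54)]
```

3.8° short. I'll push 3.2° more and check.

```bash
python3 -m handwheel '-2 -0.2 0 0 0 0.8 45; -4 -0.4 0 0 0 1.6 45; -6 -0.7 0 0 0 2.4 45; -7.5 -0.9 0 0 0 3 45; -8 -1 0 0 0 3.2 45; -8 -1 0 0 0 3.2 45'
python3 - <<'E'
from h import *
st('w11')
f=grab_frame("wrist"); meas(f,C,-80,0)
E
```

```text
clock: 14.58
tcp_pos: [0.6515, -0.1246, 0.0872]
orientation: [-2.82, -1.385, 0.001]
contact_force: [-0.5, 1.3, -0.4]
grip_width: 0.0451
Ftool [ 0.76 -1.22  0.38] rad 0.1438 ang -43.15 head 52.32 z 0.0872 j [-0.15  0.63  0.35  1.72 -0.28  0.84  1.24]
scale [(-77.1, 61), (-67.1, 61), (-57.4, 62), (-47.9, 70), (-38.2, 80), (-28.5, 96), (-18.6, 95), (-9.3, 85)]
index [(-64.1, 102), (-37.5, 55)]
```

View pics/w11.png

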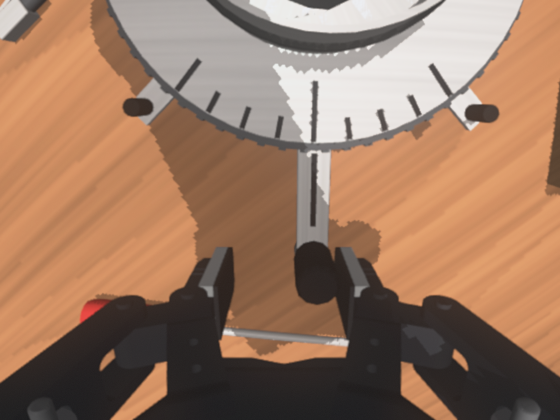

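The index is in line with the long line within 0.7° (index x≈314, line x≈315). One small nudge more, then withdraw and check from above.

```bash
python3 -m handwheel '-0.8 -0.1 0 0 0 0.3 45; -1.6 -0.1 0 0 0 0.6 45; -1.6 -0.1 0 0 0 0.6 45'
python3 - <<'E'
from h import *
st()
f=grab_frame("wrist"); meas(f,C,-80,0)
E
```

```text
clock: 15.05
tcp_pos: [0.6506, -0.1257, 0.0873]
orientation: [-2.827, -1.37, 0.0]
contact_force: [0.3, 1.8, -2.0]
grip_width: 0.0453
Ftool [ 1.63 -0.9   2.04] rad 0.1439 ang -43.72 head 51.72 z 0.0873 j [-0.15  0.63  0.35  1.72 -0.28  0.84  1.23]
scale [(-76.9, 61), (-67.3, 61), (-57.5, 64), (-47.9, 71), (-38.0, 82), (-28.3, 96), (-18.9, 94), (-9.2, 84)]
index [(-64.4, 102), (-38.1, 54)]
```

Index -38.1° against long line -38.0°. I'll centre the fingers, lift straight up and move clear.

```bash
python3 -m handwheel '5 0.3 0 0 0 0 45; 11 0.3 0 0 0 0 45; 13.5 0.3 0 0 0 0 45; 13.5 0.3 -8 0 0 0 45; 13.5 0.3 -30 0 0 0 45; 13.5 0.3 -60 0 0 0 45; 13.5 0.3 -95 0 0 0 45; 13.5 0.3 -130 0 0 0 45; 13.5 0.3 -150 0 0 0 45; 13.5 0.3 -150 0 0 0 45'
python3 - <<'E'
from h import *
print(toolrel([.40,.42,.24],52)); st()
E
```

```text
clock: 16.35
tcp_pos: [0.66, -0.1157, 0.2388]
orientation: [2.826, 1.369, 0.004]
contact_force: [0.7, 0.6, 0.0]
grip_width: 0.0452
(array([ 259.31355683, -536.0124833 ,   -2.0299857 ]), array([ 0.13534732, -0.09482688, -0.29573572]))
Ftool [ 0.89  0.14 -0.03] rad 0.1444 ang -38.25 head 51.7 z 0.2388 j [-0.21  0.48  0.41  1.58 -0.21  1.12  1.16]
```

```bash
python3 -m handwheel '10 -20 0 0 0 0 45; 32 -65 0 0 0 0 45; 56 -115 0 0 0 0 45; 80 -165 0 0 0 0 45; 104 -215 0 0 0 0 45; 128 -265 0 0 0 0 45; 152 -315 0 0 0 0 45; 177 -365 0 0 0 0 45; 201 -415 0 0 0 0 45; 225 -465 0 0 0 0 45; 248 -512 0 0 0 0 45; 259 -536 0 0 0 0 45'
python3 - <<'E'
from h import *
st()
f=grab_frame("top"); c,R,n=rimcentre(f); print(c,R,n); meas(f,c,-85,10)
cv2.imwrite("pics/t9.png",cv2.resize(f["pixels"][100:360,200:460,::-1],None,fx=2.3,fy=2.3,interpolation=cv2.INTER_CUBIC))
f=grab_frame("scene"); c,R,n=rimcentre(f,c); print(c,R,n); meas(f,c,-85,10)
cv2.imwrite("pics/s9.png",f["pixels"][:,:,::-1])
E
```

```text
clock: 17.85
tcp_pos: [0.3944, 0.4231, 0.2354]
orientation: [-2.823, -1.379, 0.005]
contact_force: [1.1, -0.4, -0.4]
grip_width: 0.0451
Ftool [0.42 1.12 0.37] rad 0.4745 ang 108.71 head 52.06 z 0.2354 j [-1.08  0.32  0.2   1.8  -0.07  1.04  0.05]
[ 0.54544458 -0.02706446] 0.08641658594484852 265
scale [(-78.2, 104), (-68.4, 114), (-58.3, 107), (-48.4, 103), (-38.4, 108), (-28.5, 96), (-18.8, 98), (-9.1, 88), (0.7, 87)]
index [(-38.2, 89), (-32.9, 80)]
[ 0.54756346 -0.02542152] 0.0862752359076426 173
scale [(-77.9, 94), (-68.8, 87), (-59.3, 103), (-48.9, 105), (-39.0, 102), (-29.1, 110), (-18.8, 102), (-9.1, 130), (0.6, 121)]
index [(-43.5, 86), (-38.3, 81), (8.5, 49)]
```

View pics/t9.png

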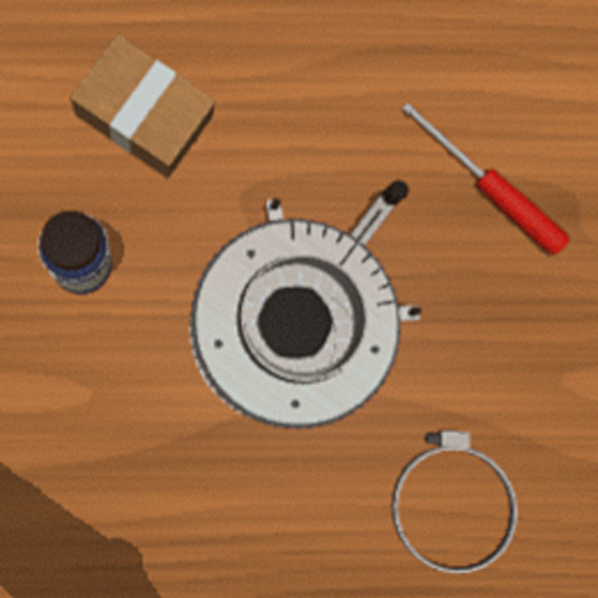

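View pics/s9.png

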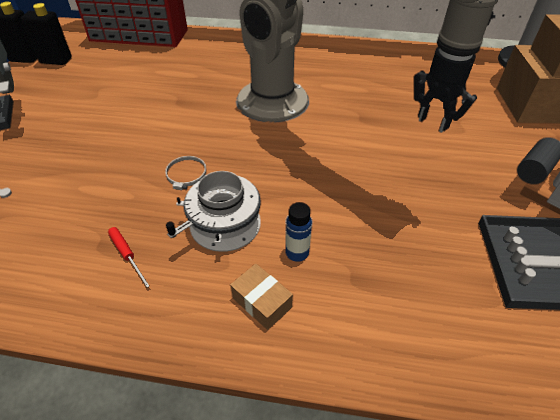

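From above, the index (-38.2°) is in line with the long line (-38.4°) at zoomed pixel (375,215), and the scene view agrees to within 0.7°. The bystanders are at the same pixels as at the start and the arm is well clear. I'll let it settle briefly, then hand in.

```bash
python3 -m handwheel '0 0 0 0 0 0 45; 0 0 0 0 0 0 45; 0 0 0 0 0 0 45; 0 0 0 0 0 0 45' && python3 -c "
from bench import workorder; print(workorder.hand_in())"
```

```text
clock: 18.45
tcp_pos: [0.3994, 0.4195, 0.2374]
orientation: [-2.828, -1.369, -0.0]
contact_force: [0.1, -0.4, -1.2]
grip_width: 0.0452
the job is handed in; nothing more can be done
None
```

The damper lever is set on the long half-way line, and I handed the job in at about 18.5 s of the 59 s allowed.

- **Opening:** With the fingers held 45 mm open around the knob, never clamped on it, I pushed the lever counter-clockwise. At the open stop the TCP stalled and the force rose from about 2–3 N to 7 N. The index line read 0.9°, level with the open line at 0.9°, and it stayed there when I let go.
- **Setting back:** I then pushed it clockwise with the other fingertip, in small steps near the end.
- **Final reading:** After the arm moved clear, the top camera read the index at -38.2° and the half-way line at -38.4°. The scene camera read -38.3° and -39.0°. The limit is 2.5°, so both are well inside it.
- **Bench:** The clamp, can, carton and screwdriver look unmoved in the final pictures. I judged that by eye and did not measure it. The robot is touching nothing.
- **Disagreement:** The two fixed cameras differed by about 2.7 mm on where the damper's axis is. I used the mean of the two.

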